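Hold a vial rack over the rack reader

ROBOT

A 7-joint arm with a two-finger parallel gripper is mounted at the origin on the work surface. World frame = base frame: x ahead of the robot, y to its left, z up, the work surface at z = 0. Lengths are in m, angles in rad, forces in N, time in s.
With the tool pointing down it reaches from about 0.4 to 0.85 m from the base axis. Payload 4.5 kg.
Tool frame: the origin (TCP) lies at the very end of the fingers, on their centre line; the grasp point (between the pads) lies 19 mm behind it (hold_point_z is the distance from the TCP to the grasp point, in m); z points along the fingers, y is the line along which they close (so a half turn about z gives the same grasp; the last joint's range is limited). The gripper opens to 88 mm and grips with 3 to 60 N. Pads are 18 mm wide; open, the fingers measure 123 mm over their backs; the gripper's body (75 mm by 187 mm) begins 45 mm behind the grasp point.
Start: joints at [1.201, 0.689, -0.195, 1.565, 0.157, 0.902, -0.215], TCP at [0.246, -0.575, 0.206] pointing down, gripper open.
Joint ranges: [-3.01, 3.01], [-0.46, 2.08], [-1.47, 1.51], [0.13, 2.56], [-1, 4.14], [0.04, 2.09], [-2.66, 2.66]. Speed limits (rad/s): [2.57, 2.57, 3.14, 3.14, 3.14, 3.14, 3.14].

INTERFACE

Orientations are given as a rotation vector (axis times angle).
In Python, from cell import * gives the robot as it stands.
- The arm moves only by the shell command python3 -m creep 'ROWS' [OPENING] [FORCE]. ROWS is JSON, a list of rows, each a list of 4 numbers: the shift along the tool's x, y, z in m, then the turn about the tool's z in degrees. In form: [[dx, dy, dz, turn], ...]. A call has 1 to 8 rows; each row is the pose to reach, as a shift and turn from the pose commanded when the call began, along the tool's axes at that moment; what a row does not reach only later rows make up. A row lasts 1/12 s, in which the tool goes at most 41.7 mm and 7.16 degrees, less where a joint would pass 70% of its speed; a pose out of reach is approached as far as the arm can. A call with a gripper value outside its range is refused whole. OPENING is the finger opening in m, from 0 to 0.0881, set as the call begins (- or left out, the last holds). The fingers move at their own pace and stop on an object; FORCE is the grip in N (left out, the last holds). Time passes only in rows, so rows that repeat a pose let the fingers close. It gives the time, the measured TCP pose, the force, the opening and the grip force at its end, in the units of the state.
- read_state(): the state, without advancing time (a new reading comes with each control period).
- get_image(name): name is "scene" or "top"; returns (picture, depth): 480x640x3 uint8, red, green, blue; 480x640 float32, m along the optical axis (not along the pixel's ray), 0 where there is no reading.
- get_calibration(name): a dict with "K" (3x3 intrinsics, pixels), "k1" (the pictures are not rectified: a ray, as slopes to the right and down, at radius r is drawn at 1 + k1 r^2 times it, then the intrinsics apply), "rvec" (rotation vector, rad) and "tvec" (3), from world to camera coordinates, as OpenCV has them. Camera axes: x right, y down, z forward; pixel columns grow to the right and rows downward; lengths in m; the calibration is good to about 2 mm. A picture is of the moment at which its call begins. get_calibration takes no time and is no camera call.
- finish_job(): hands the job in; it is judged then, once.
Trained networks look in the newest picture that a camera, given by its name, has taken for a name from the list of things; names that differ only in an ending like _2 or _b are one class to them, and where a whole thing is asked for, a point or a joint stands for the part that bears it (a point fixed in the world has none). Each returns a list of dicts, best first, with "score" (0 to 1); they miss things now and then, are a little off and sometimes report something else, mostly with a low value. They report only what shows in the picture. A call takes as long as a camera call. They do not tell look-alikes from the thing itself.
- find_in(camera, target): "rect" ([left, top, right, bottom] in pixels, round what is visible of it).
- place_of(camera, target): "centre" ([row, column] in pixels: a listed point, or the origin of a listed thing).
The state is a dict: "time_s": time; "q": joint angles; "qd": joint speeds; "joint_efforts": joint torques, N m; "ee_pos": TCP position; "eef_rot": TCP orientation; "force": force on the tool from outside, world axes, zero at the start; "torque": the same for the moment, N m; "opening": opening from 0.0 (shut) to 1.0 (fully open); "grip_force": force on a finger pad.
Only numpy, scipy, OpenCV 4.12 (cv2) and the standard library are available. Lean on these libraries where they do the work, as an engineer would, in place of code of your own. Each camera call takes 0.05 s, during which the arm holds its last target. There are 200 camera calls.

TASK

Lift the top rack, with its four vials, straight off the pile of three nested racks and carry it over to the flat white rack reader. Finish while still holding it in the gripper: steady, level, centred over the reader's dark window with its long side along the window's long side, and with its underside about 10 cm above the window. Keep the vials in it and the rack upright all the way, leave the two lower racks where they stand, and do not disturb the other rack or anything else on the table.

Things in the scene. Friction and masses are not known exactly. Their poses are not given: they have to be found in the camera images.
- rack_top: rack to lift, top of the pile: white, 162 long (own x) x 56 wide (y) x 50 mm high, flat side walls, 6 x 2 open cells. Origin: centre of its underside, at first 92 mm above the table; z up. Lowest 5 mm is a foot set back 5 mm. 0.18-0.35 kg plus vials, mass centre in the middle. Grip across the 56 mm width at mid length, about 38 mm above the origin, fingers outside the long walls
- rack_middle: empty middle rack of the pile, loose, same shape and axes, origin at the centre of its underside. The foot of the top rack sits 4 mm down inside its rim on the cell walls, with 2 mm play all round
- rack_bottom: the empty bottom rack of the pile, loose on the table, same shape and axes as the others
- vial1: loose vial standing in a cell of the top rack, 20 mm diameter clear tube with a 22 mm red cap, 65 mm tall, 20 g; origin at the centre of its underside, 8 mm above the rack's underside; its cap reaches 23 mm above the rack's rim
- vial2: loose vial standing in a cell of the top rack, 20 mm diameter clear tube with a 22 mm red cap, 65 mm tall, 20 g; origin at the centre of its underside, 8 mm above the rack's underside; its cap reaches 23 mm above the rack's rim
- vial3: loose vial standing in a cell of the top rack, 20 mm diameter clear tube with a 22 mm red cap, 65 mm tall, 20 g; origin at the centre of its underside, 8 mm above the rack's underside; its cap reaches 23 mm above the rack's rim
- vial4: loose vial standing in a cell of the top rack, 20 mm diameter clear tube with a 22 mm red cap, 65 mm tall, 20 g; origin at the centre of its underside, 8 mm above the rack's underside; its cap reaches 23 mm above the rack's rim
- window (a point): centre of the dark window on top of the reader, at the window's surface, 60 mm above the table; own x runs along the window's long side (176 mm), own y along its short side (76 mm). The reader is a fixed flat white box 200 x 120 x 60 mm
- rack_side: another rack of the same shape, full of vials (10 of them), standing alone on the table; 73 mm high with the caps; leave it alone. It, the pile and the reader can each stand at the left, in the middle or at the right
- tape: roll of brown tape lying flat, 90 mm outer diameter, 24 mm high; bystander, leave alone; origin at the centre of its underside
- water: water bottle with red cap, 64 mm diameter, 190 mm tall; bystander, leave alone; origin at the centre of its underside
- gel: white jar with lid, 60 mm diameter, 120 mm tall; bystander, leave alone; origin at the centre of its underside
- marker: marker pen lying on the table, 130 mm long, 15 mm thick; bystander, leave alone; origin at the centre of its underside
- pot: single wide specimen pot with red cap, 44 mm diameter, 57 mm tall; bystander, leave alone; origin at the centre of its underside
- stapler: black stapler, 112 x 34 x 34 mm; bystander, leave alone; origin at the centre of its underside
- reader: the rack reader itself, fixed: origin at the centre of its underside on the table, x along its 200 mm side, z up
There are look-alikes about, which are no part of the job. Leave any green look-alike of the rack_bottom alone.

How it is judged:
By the outcome, as a careful person would: the job done as asked, in the order asked, and still so for the second after the job is handed in, while the arm keeps its last pose, push and grip.
It also fails if it takes over 51 s, if anything falls off the work surface, if the arm or the gripper's body presses on something with over 40 N, if the wrist force passes 120 N, or if a joint passes its speed limit or range.

## Working session

There is one attempt and no reset: what is moved stays moved. The work goes in short steps, Python scripts to look and compute and a shell command to move; the robot and the scene stay as the last step left them, time stands still between calls to the robot, and variables do not carry over. Pictures are saved under pics/ and viewed, at most 10 in all, crops included, and the job is handed in when it is done.

```bash
mkdir -p pics
cat > h.py <<'E'
from cell import *
import numpy as np, cv2
from scipy.spatial.transform import Rotation as R
def cal(n):
    c=get_calibration(n); return np.array(c["K"]),c["k1"],cv2.Rodrigues(np.array(c["rvec"],float))[0],np.array(c["tvec"],float).ravel()
def rays(n,u,v):
    K,k1,Rm,t=cal(n)
    p=np.stack([np.ravel(u),np.ravel(v)],-1).astype(float).reshape(-1,1,2)
    return cv2.undistortPoints(p,K,np.array([k1,0,0,0,0.])).reshape(-1,2)
def at_z(n,u,v,z):
    K,k1,Rm,t=cal(n); r=rays(n,u,v); d=np.c_[r,np.ones(len(r))]@Rm; o=-Rm.T@t
    return o+d*((z-o[2])/d[:,2])[:,None]
def cloud(n,depth):
    K,k1,Rm,t=cal(n); v,u=np.mgrid[:480,:640]; r=rays(n,u,v); d=depth.ravel()
    P=(np.c_[r*d[:,None],d]-t)@Rm; P[d<=0]=np.nan
    return P.reshape(480,640,3)
E
python3 - <<'E'
from h import *
for n in("top","scene"):
    im,d=get_image(n); cv2.imwrite(f"pics/{n}1.png",im[...,::-1]); np.save(f"{n}1.npy",d)
    K,k1,Rm,t=cal(n); print(n,K[0,0],k1,-Rm.T@t)
    for o in["rack_top","rack_side","reader","window","tape","water","gel"]:
        print(o,[(np.round(x["centre"]),round(x["score"],2)) for x in place_of(n,o)][:4])
s=read_state(); print(s["ee_pos"],s["eef_rot"],s["time_s"],s["force"])
print(R.from_rotvec(s["eef_rot"]).as_matrix().round(3))
E
```

```text
top 497.60885305102846 -0.008541057946570747 [ 0.41631011 -0.00477898  1.13506062]
rack_top [(array([264., 158.]), 0.87), (array([145., 246.]), 0.51)]
rack_side [(array([274., 439.]), 0.6)]
reader [(array([236., 308.]), 0.83), (array([265., 157.]), 0.7)]
window [(array([231., 307.]), 0.81)]
tape [(array([147., 246.]), 0.81), (array([296., 376.]), 0.59)]
water [(array([146., 402.]), 0.67), (array([302., 239.]), 0.41)]
gel [(array([175., 165.]), 0.77)]
scene 513.0291974428313 -0.021920150427775634 [1.03649267 0.28387397 1.02042163]
rack_top [(array([284., 462.]), 0.88)]
rack_side [(array([191., 221.]), 0.57)]
reader [(array([271., 312.]), 0.85), (array([383., 322.]), 0.49), (array([268., 481.]), 0.21)]
window [(array([258., 306.]), 0.93), (array([310., 451.]), 0.37)]
tape [(array([380., 322.]), 0.97)]
water [(array([307., 178.]), 0.97)]
gel [(array([293., 445.]), 0.69)]
[ 0.24556924 -0.57474148  0.20604053] [ 3.07773913e+00  6.29934744e-01 -1.08005917e-05] 0.8 [-0.79279795 -0.2164955  -0.33918881]
[[ 0.92   0.393  0.   ]
 [ 0.393 -0.92  -0.   ]
 [-0.     0.    -1.   ]]
```

View pics/top1.png

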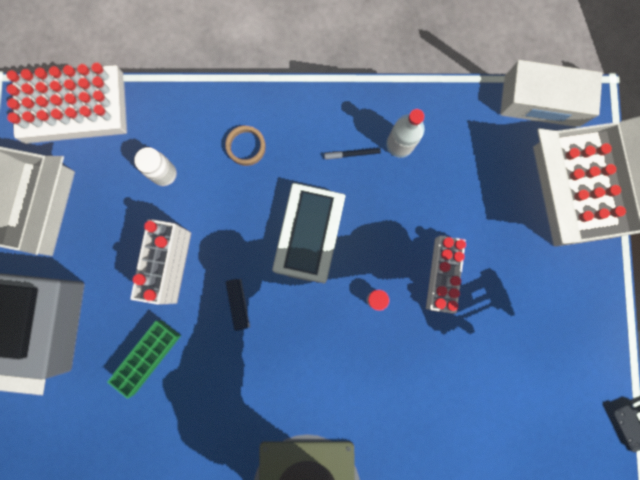

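View pics/scene1.png

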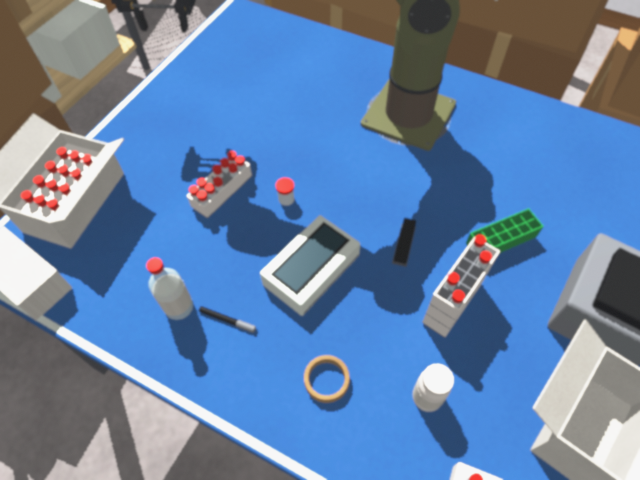

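The pile (4 vials, white, three tiers) is at top-camera pixel (160,262). The full side rack with 10 vials is at (446,274), a green look-alike at (145,358) and the reader window at (310,232). The pile is the only white rack with four vials.

Run:
```python
from h import *
def show(P): 
    c,(a,b),ang=cv2.minAreaRect((P[:,:2]*1000).astype(np.float32))
    if a<b: a,b,ang=b,a,ang+90
    return np.round(c,1),round(a,1),round(b,1),round((ang+90)%180-90,1)
for n,rp,wp in(("top",(160,262),(310,232)),("scene",(464,285),(310,260))):
    C=cloud(n,np.load(n+"1.npy")); im=cv2.imread(f"pics/{n}1.png"); v,u=np.mgrid[:480,:640]
    h=C[...,2]
    near=lambda p,r:(abs(u-p[0])<r)&(abs(v-p[1])<r)
    m=near(rp,65)&(h>.132)&(h<.172)
    print(n,"all rim+caps",m.sum(),show(C[m]))
    m2=near(rp,65)&(h>.136)&(h<.148)
    k=cv2.morphologyEx(m2.astype(np.uint8),cv2.MORPH_OPEN,np.ones((2,2)))>0
    print(" rim",k.sum(),show(C[k]),np.median(h[k]))
    m=near(wp,70)&(h>.052)&(h<.07); print(" reader top",m.sum(),show(C[m]),np.median(h[m]))
    hs=im.max(-1); mm=m&(hs<110)
    nn,lab,st,_=cv2.connectedComponentsWithStats(mm.astype(np.uint8)); i=1+st[1:,4].argmax()
    vv,uu=np.nonzero(lab==i); print(" window",show(at_z(n,uu,vv,.06)))
    K,k1,Rm,t=cal(n)
    # caps: red
    b,g,r=[im[...,i].astype(int) for i in range(3)]
    red=near(rp,65)&(r>150)&(g<90)
    nn,lab,st,ce=cv2.connectedComponentsWithStats(red.astype(np.uint8))
    for i in range(1,nn):
        if st[i,4]>20: print("  cap",at_z(n,*ce[i],.165)[0].round(3),st[i,4])
im=cv2.imread("pics/top1.png")[210:320,110:210]; cv2.imwrite("pics/crop1.png",cv2.resize(im,None,fx=5,fy=5,interpolation=cv2.INTER_CUBIC))
```

```text
top all rim+caps 1411 (array([487.6, 307.1]), 162.0, 57.9, -9.5)
 rim 680 (array([479.8, 319.6]), 195.4, 64.7, -28.7) nan
 reader top 5051 (array([535.9, -60.4]), 240.4, 218.2, 77.5) 0.060353654403467204
 window (array([556. ,  -3.7]), 174.6, 78.0, -12.6)
  cap [0.555 0.308 0.165] 95
  cap [0.525 0.286 0.165] 110
  cap [0.452 0.326 0.165] 102
  cap [0.422 0.304 0.165] 98
scene all rim+caps 1474 (array([487.5, 304.6]), 166.3, 56.6, -9.8)
 rim 495 (array([442.2, 313.8]), 258.2, 53.9, -9.8) 0.137655251939432
 reader top 4431 (array([544.8, -61.9]), 237.2, 202.3, 76.7) 0.05889363601981062
 window (array([556.5,  -6.2]), 171.6, 74.8, -13.1)
  cap [0.424 0.302 0.165] 79
  cap [0.455 0.323 0.165] 90
  cap [0.527 0.286 0.165] 100
  cap [0.557 0.306 0.165] 125
```

View pics/crop1.png

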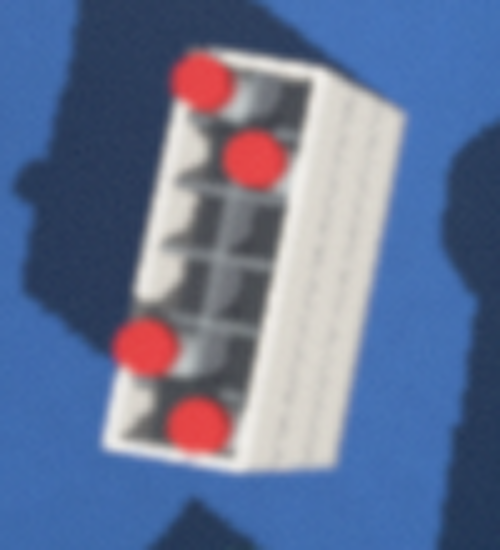

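The enlarged crop confirms three white tiers, with caps in the top rack only. The rack centre is (0.489, 0.3055) with yaw −9.8°, and the window is at (0.556, −0.005) with yaw −12.8°. I'll move now.

```bash
python3 -m creep '[[0.01,-0.008,-0.03,-4],[0.035,-0.025,-0.05,-10],[0.065,-0.045,-0.065,-17],[0.095,-0.066,-0.075,-24],[0.13,-0.09,-0.085,-31],[0.165,-0.115,-0.095,-38],[0.2,-0.14,-0.1,-45],[0.23,-0.16,-0.104,-52]]' 0.088
cat >> h.py <<'E'
def go(x,y,z,yaw):
    s=read_state(); M=R.from_rotvec(s["eef_rot"]).as_matrix(); d=np.array([x,y,z])-s["ee_pos"]
    phi=np.degrees(np.arctan2(M[1,0],M[0,0])); t=(phi-yaw+180)%360-180
    print("t",round(s["time_s"],2),"pos",np.round(s["ee_pos"],4),"phi",round(phi,2),"tilt",np.round(M[:2,2],4),"F",np.round(s["force"],1),"q",np.round(s["q"],2),"open",round(s["opening"],3),s["grip_force"])
    print("rows-> shift",np.round(M.T@d,4),"turn",round(t,2))
E
python3 -c "
from h import *
go(.489,.3055,.25,170.2)"
```

```text
time_s: 1.47
ee_pos: [0.3945, -0.3362, 0.3109]
eef_rot: [2.484, 1.921, -0.0]
force: [-0.1, 0.4, -0.3]
opening: 1.002
grip_force: 0.0
t 1.47 pos [ 0.3945 -0.3362  0.3109] phi 75.45 tilt [ 0.0008 -0.0013] F [-0.1  0.4 -0.3] q [ 0.94  0.45 -0.5   1.73  0.25  1.03  0.1 ] open 1.002 0.0
rows-> shift [ 0.6449 -0.0698  0.0602] turn -94.75
```

```bash
python3 -m creep '[[0.03,0.01,0,-6],[0.068,0.02,0,-12],[0.106,0.025,0,-18],[0.144,0.025,0,-24],[0.182,0.02,0,-30],[0.22,0.01,0,-36],[0.258,0,0,-42],[0.296,-0.01,0,-48]]'; python3 -c "
from h import *
go(.489,.3055,.25,170.2)"
```

```text
time_s: 2.13
ee_pos: [0.4599, -0.0474, 0.3102]
eef_rot: [1.489, 2.766, -0.0]
force: [1.0, -1.3, 0.8]
opening: 1.001
grip_force: 0.0
t 2.13 pos [ 0.4599 -0.0474  0.3102] phi 123.41 tilt [ 0.0006 -0.0004] F [ 1.  -1.3  0.8] q [ 0.53  0.41 -0.77  1.86  0.34  1.    0.2 ] open 1.001 0.0
rows-> shift [0.2786 0.2186 0.06  ] turn -46.79
```

```bash
python3 -m creep '[[0.03,0.023,0,-6],[0.06,0.046,0,-12],[0.09,0.07,0,-18],[0.12,0.094,0,-24],[0.15,0.118,0,-30],[0.18,0.141,0.01,-36],[0.21,0.165,0.02,-42],[0.24,0.188,0.03,-46.8]]'; python3 -m creep '[[0.02,0,0,0],[0.04,0,0.015,0],[0.05,0,0.03,0],[0.05,0,0.03,0],[0.05,0,0.03,0]]';python3 - <<'E'
from h import *
go(.489,.3055,.25,170.2)
for n in("top","scene"):
    im,d=get_image(n); cv2.imwrite(f"pics/{n}2.png",im[...,::-1])
E
```

```text
time_s: 2.8
ee_pos: [0.4867, 0.2563, 0.2796]
eef_rot: [0.269, 3.129, -0.0]
force: [0.6, -0.4, 0.6]
opening: 0.996
grip_force: 0.0
time_s: 3.22
ee_pos: [0.4372, 0.2629, 0.2499]
eef_rot: [-0.274, -3.129, 0.002]
force: [-0.5, -0.2, 0.8]
opening: 1.0
grip_force: 0.0
t 3.22 pos [0.4372 0.2629 0.2499] phi 169.98 tilt [-0.0002 -0.0013] F [-0.5 -0.2  0.8] q [-0.08  0.61 -0.91  1.83  0.57  0.99  0.16] open 1.0 0.0
rows-> shift [-0.0436  0.0509 -0.0002] turn -0.22
```

View pics/scene2.png

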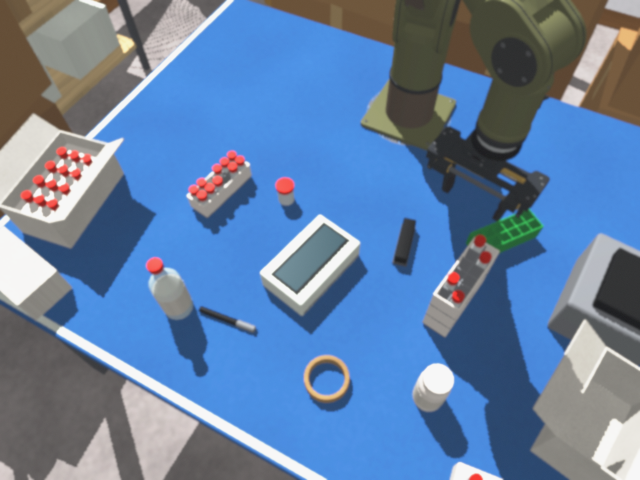

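The second call used the wrong axis, so the gripper went towards the base, but the scene is undisturbed. The pile's caps in the scene view are at (480,240), (485,256), (454,278) and (458,297). I'll correct and get above it.

```bash
python3 -m creep '[[-0.012,0.014,0,0],[-0.03,0.035,0,0],[-0.0436,0.0509,0,0],[-0.0436,0.0509,0.02,-0.2],[-0.0436,0.0509,0.04,-0.2],[-0.0436,0.0509,0.05,-0.2],[-0.0436,0.0509,0.05,-0.2],[-0.0436,0.0509,0.05,-0.2]]' ;python3 - <<'E'
from h import *
go(.489,.3055,.111,170.2)
a,_=get_image("top");b,_=get_image("scene")
f=lambda im,r,c:cv2.resize(im[r-75:r+75,c-60:c+60,::-1],(400,500),interpolation=cv2.INTER_CUBIC)
cv2.imwrite("pics/c3.png",np.hstack([f(a,262,160),f(b,270,465)]))
E
```

```text
time_s: 3.98
ee_pos: [0.4895, 0.3056, 0.2003]
eef_rot: [0.272, 3.13, 0.0]
force: [0.9, -1.2, -0.6]
opening: 0.996
grip_force: 0.0
t 3.98 pos [0.4895 0.3056 0.2003] phi 170.08 tilt [0.0002 0.0001] F [ 0.9 -1.2 -0.6] q [-0.17  0.75 -0.85  1.7   0.65  1.    0.15] open 0.996 0.0
rows-> shift [ 0.0005 -0.0002  0.0893] turn -0.12
```

View pics/c3.png

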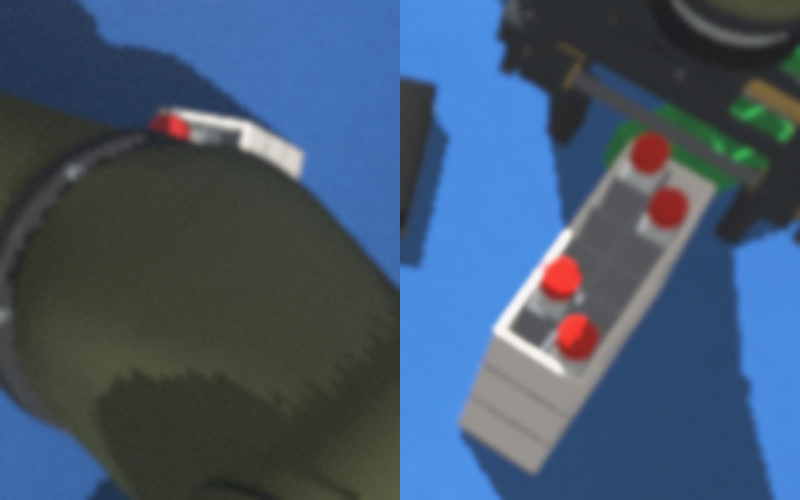

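The fingers straddle the rack symmetrically: in the right crop the tips are at about (560,135) and (740,235), either side of the rack axis. Next I descend and pre-close.

```bash
python3 -m creep '[[0,0,0.015,0],[0,0,0.035,0],[0,0,0.055,0],[0,0,0.07,0],[0,0,0.08,0],[0,0,0.086,0],[0,0,0.089,0],[0,0,0.089,0]]' ; python3 -m creep '[[0,0,0,0],[0,0,0,0],[0,0,0,0],[0,0,0,0],[0,0,0,0]]' 0.061 5
python3 - <<'E'
from h import *
go(.489,.3055,.111,170.2)
b,d=get_image("scene")
f=lambda im,r,c:cv2.resize(im[r-60:r+60,c-60:c+60,::-1],(600,600),interpolation=cv2.INTER_CUBIC)
cv2.imwrite("pics/c4.png",f(b,270,465))
E
```

```text
time_s: 4.75
ee_pos: [0.4892, 0.3061, 0.1112]
eef_rot: [0.27, 3.129, 0.001]
force: [-0.1, -0.0, 0.7]
opening: 0.999
grip_force: 0.0
time_s: 5.17
ee_pos: [0.4891, 0.306, 0.1112]
eef_rot: [0.27, 3.129, 0.0]
force: [-0.1, -0.2, -0.4]
opening: 0.698
grip_force: 0.0
t 5.17 pos [0.4891 0.306  0.1112] phi 170.13 tilt [0.0005 0.0002] F [-0.1 -0.2 -0.4] q [-0.22  0.86 -0.76  1.78  0.78  0.83  0.04] open 0.698 0.0
rows-> shift [ 0.0001 -0.0005  0.0002] turn -0.07
```

View pics/c4.png

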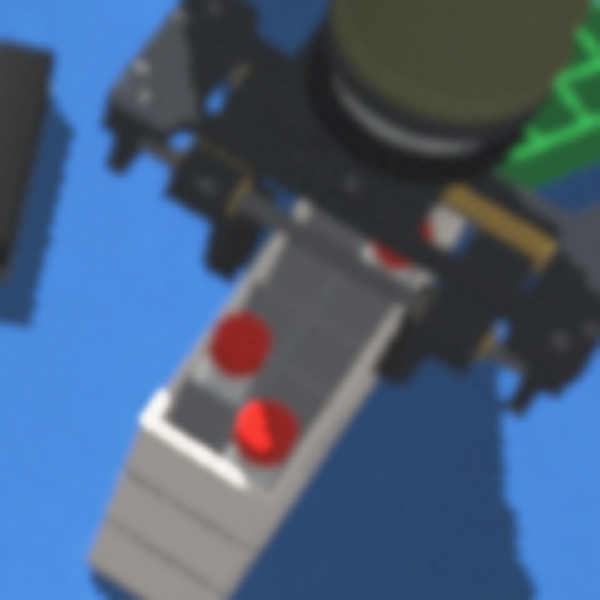

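Fingers outside both long walls, no contact at 61 mm, so it is centred within about 2 mm. Closing now.

```bash
python3 -m creep '[[0,0,0,0],[0,0,0,0],[0,0,0,0]]' 0.05 8;  python3 -m creep '[[0,0,0,0],[0,0,0,0],[0,0,0,0],[0,0,0,0]]' 0.04 35; python3 -c "
from h import *
go(.489,.3055,.111,170.2)"
```

```text
time_s: 5.47
ee_pos: [0.489, 0.3058, 0.1109]
eef_rot: [0.27, 3.13, -0.0]
force: [0.5, 0.5, -0.3]
opening: 0.571
grip_force: 0.0
time_s: 5.8
ee_pos: [0.489, 0.3059, 0.1109]
eef_rot: [0.27, 3.13, -0.0]
force: [-0.0, -0.3, 0.1]
opening: 0.453
grip_force: 0.0
t 5.8 pos [0.489  0.3059 0.1109] phi 170.14 tilt [ 0. -0.] F [-0.  -0.3  0.1] q [-0.22  0.86 -0.76  1.78  0.78  0.83  0.04] open 0.453 0.0
rows-> shift [-0.0001 -0.0003 -0.0001] turn -0.06
```

The opening passed 56 mm with zero grip force, so something's wrong. Looking.

Run:
```python
from h import *
a,da=get_image("top");b,d=get_image("scene")
np.save("s5.npy",d)
f=lambda im,r,c:cv2.resize(im[r-60:r+60,c-60:c+60,::-1],(600,600),interpolation=cv2.INTER_CUBIC)
cv2.imwrite("pics/c5.png",f(b,270,465))
go(.489,.3055,.111,170.2)
C=cloud("scene",d); v,u=np.mgrid[:480,:640]
m=(abs(u-465)<65)&(abs(v-285)<65)&(C[...,2]>.03)
P=C[m]; ax=np.array([np.cos(np.radians(-9.8)),np.sin(np.radians(-9.8))]); ay=np.array([-ax[1],ax[0]])
Q=np.c_[(P[:,:2]-[.489,.3055])@ax,(P[:,:2]-[.489,.3055])@ay,P[:,2]]
for lo in np.arange(.03,.2,.01):
    k=(Q[:,2]>=lo)&(Q[:,2]<lo+.01)&(abs(Q[:,1])<.08)
    k2=k&(Q[:,0]>.04)   # rack far part, away from the fingers
    if k2.sum()>5: print(round(lo,2),k2.sum(),"y",np.percentile(Q[k2,1],[2,98]).round(3),"x max",np.percentile(Q[k2,0],98).round(3))
```

```text
t 5.9 pos [0.489  0.3058 0.1109] phi 170.14 tilt [ 0.0001 -0.0001] F [-0.6  0.4  0.6] q [-0.22  0.86 -0.76  1.78  0.78  0.83  0.04] open 0.454 0.0
rows-> shift [-0.0001 -0.0003 -0.0001] turn -0.06
0.03 66 y [-0.028  0.027] x max 0.082
0.04 57 y [-0.026  0.027] x max 0.082
0.05 69 y [-0.028  0.027] x max 0.082
0.06 68 y [-0.026  0.027] x max 0.082
0.07 68 y [-0.027  0.027] x max 0.082
0.08 69 y [-0.028  0.027] x max 0.082
0.09 78 y [-0.027  0.027] x max 0.082
0.1 101 y [-0.028  0.027] x max 0.081
0.11 114 y [-0.026  0.027] x max 0.081
0.12 129 y [-0.027  0.027] x max 0.081
0.13 204 y [-0.029  0.027] x max 0.082
0.14 144 y [-0.029  0.027] x max 0.081
0.15 54 y [-0.024  0.022] x max 0.076
0.16 160 y [-0.022  0.021] x max 0.076
```

View pics/c5.png

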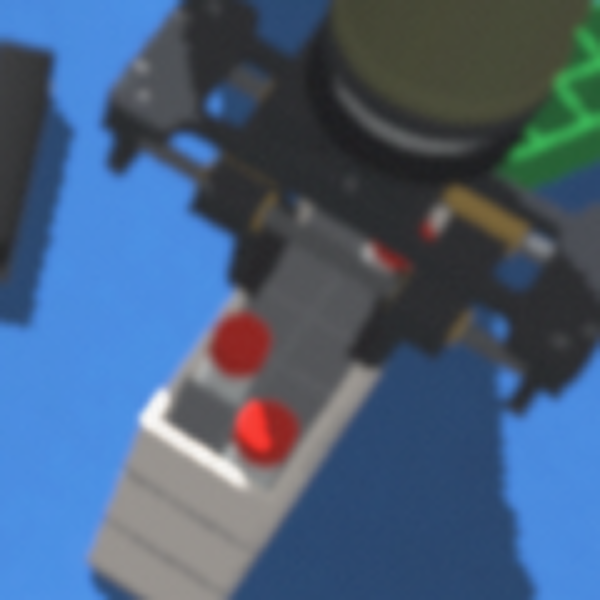

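Run:
```python
from h import *
C=cloud("scene",np.load("s5.npy")); im=None
K,k1,Rm,t=cal("scene")
M=R.from_rotvec(read_state()["eef_rot"]).as_matrix(); p=np.array(read_state()["ee_pos"])
for s in(-.022,0,.022):
    print("tip expected px",s,cv2.projectPoints((p+M[:,1]*s)[None],Rm,t,K,np.array([k1,0,0,0.]))[0].ravel().round(1))
ax=np.array([np.cos(np.radians(-9.8)),np.sin(np.radians(-9.8))]); ay=np.array([-ax[1],ax[0]])
for u in(450,452,454,456,458,474,477,480,482,484):
    print(u,[(v,*(1000*np.r_[(C[v,u,:2]-[.489,.3055])@ax,(C[v,u,:2]-[.489,.3055])@ay,C[v,u,2]]).round().tolist()) for v in range(256,290,5)])
```

```text
tip expected px -0.022 [454.3 273.4]
tip expected px 0 [464.  279.4]
tip expected px 0.022 [473.8 285.4]
450 [(256, 34.0, -36.0, 213.0), (261, -88.0, -57.0, 0.0), (266, -78.0, -51.0, -2.0), (271, 19.0, -28.0, 142.0), (276, 41.0, -20.0, 164.0), (281, 50.0, -15.0, 162.0), (286, 47.0, -11.0, 141.0)]
452 [(256, 33.0, -32.0, 214.0), (261, 10.0, -33.0, 163.0), (266, 10.0, -30.0, 148.0), (271, 8.0, -26.0, 127.0), (276, 39.0, -17.0, 164.0), (281, 49.0, -12.0, 165.0), (286, 46.0, -8.0, 143.0)]
454 [(256, 35.0, -29.0, 221.0), (261, 11.0, -30.0, 167.0), (266, 10.0, -26.0, 151.0), (271, -1.0, -24.0, 116.0), (276, 37.0, -14.0, 165.0), (281, 45.0, -9.0, 163.0), (286, 42.0, -5.0, 141.0)]
456 [(256, 10.0, -30.0, 186.0), (261, 11.0, -26.0, 172.0), (266, 9.0, -23.0, 154.0), (271, 2.0, -20.0, 126.0), (276, 34.0, -11.0, 163.0), (281, 44.0, -6.0, 164.0), (286, 38.0, -3.0, 139.0)]
458 [(256, 9.0, -27.0, 188.0), (261, 10.0, -23.0, 174.0), (266, -28.0, -26.0, 98.0), (271, 1.0, -17.0, 129.0), (276, 34.0, -8.0, 166.0), (281, 27.0, -5.0, 140.0), (286, 34.0, 0.0, 135.0)]
474 [(256, -52.0, -9.0, 122.0), (261, 27
[... 187 characters left out ...]
, 9.0, 221.0), (266, 26.0, 14.0, 217.0), (271, -26.0, 13.0, 122.0), (276, 11.0, 21.0, 165.0), (281, 9.0, 25.0, 146.0), (286, -18.0, 27.0, 86.0)]
480 [(256, 23.0, 11.0, 246.0), (261, -30.0, 8.0, 151.0), (266, 26.0, 18.0, 222.0), (271, 9.0, 21.0, 182.0), (276, 10.0, 25.0, 168.0), (281, 13.0, 30.0, 158.0), (286, -72.0, 28.0, 2.0)]
482 [(256, 24.0, 14.0, 250.0), (261, -31.0, 12.0, 153.0), (266, 25.0, 21.0, 225.0), (271, 35.0, 26.0, 226.0), (276, 10.0, 28.0, 173.0), (281, 13.0, 33.0, 163.0), (286, -76.0, 32.0, 0.0)]
484 [(256, 21.0, 16.0, 250.0), (261, -29.0, 15.0, 160.0), (266, 22.0, 24.0, 223.0), (271, 35.0, 29.0, 229.0), (276, 34.0, 33.0, 214.0), (281, -93.0, 29.0, -6.0), (286, nan, nan, nan)]
```

Run:
```python
from h import *
K,k1,Rm,t=cal("scene")
M=R.from_rotvec([0.272,3.13,0]).as_matrix()
def pr(P): return cv2.projectPoints(P[None],Rm,t,K,np.array([k1,0,0,0.]))[0].ravel()
for z in(.2003,.22,.24):
  p=np.array([.4895,.3056,z])
  for s in(-.061,-.044,.044,.061): print(z,s,"crop c3",((pr(p-M[:,0]*.009+M[:,1]*s)-[405,195])*10/3+[400,0]).round())
for z in(.111,.127,.143):
  p=np.array([.489,.306,z])
  for s in(-.037,-.020,.020,.037): print(z,s,"crop c5",((pr(p-M[:,0]*.009+M[:,1]*s)-[405,210])*5).round())
a=cv2.imread("pics/c3.png")[80:280,480:800]; b=cv2.imread("pics/c5.png")[180:420,180:460]
cv2.imwrite("pics/c6.png",np.hstack([cv2.resize(a,(480,300)),cv2.resize(b,(320,300))]))
```

```text
0.2003 -0.061 crop c3 [528. 161.]
0.2003 -0.044 crop c3 [555. 176.]
0.2003 0.044 crop c3 [696. 261.]
0.2003 0.061 crop c3 [724. 278.]
0.22 -0.061 crop c3 [535. 142.]
0.22 -0.044 crop c3 [562. 158.]
0.22 0.044 crop c3 [706. 243.]
0.22 0.061 crop c3 [735. 260.]
0.24 -0.061 crop c3 [543. 122.]
0.24 -0.044 crop c3 [570. 138.]
0.24 0.044 crop c3 [717. 225.]
0.24 0.061 crop c3 [747. 242.]
0.111 -0.037 crop c5 [203. 313.]
0.111 -0.02 crop c5 [240. 336.]
0.111 0.02 crop c5 [329. 390.]
0.111 0.037 crop c5 [367. 414.]
0.127 -0.037 crop c5 [211. 294.]
0.127 -0.02 crop c5 [249. 317.]
0.127 0.02 crop c5 [338. 372.]
0.127 0.037 crop c5 [377. 396.]
0.143 -0.037 crop c5 [219. 274.]
0.143 -0.02 crop c5 [257. 297.]
0.143 0.02 crop c5 [348. 353.]
0.143 0.037 crop c5 [388. 377.]
```

View pics/c6.png

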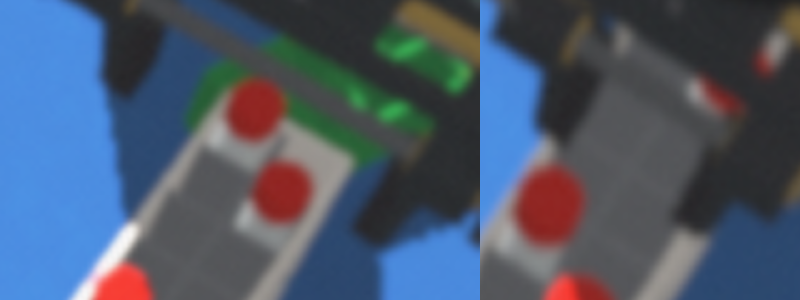

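In both pictures the real fingertips sit about 35 mm higher than the reported TCP. In c3 the tips at (563,143) and (727,243) match z≈0.236 against 0.200 reported. In c5 they match ≈0.146, so the fingers closed just above the rim without touching. I'll reopen, go lower, and check the fingertips with the depth image.

```bash
python3 -m creep '[[0,0,0,0],[0,0,0,0],[0,0,0,0],[0,0,0,0],[0,0,0,0],[0,0,0,0],[0,0,0,0],[0,0,0,0]]' 0.088 8; python3 -m creep '[[0,0,0.004,0],[0,0,0.009,0],[0,0,0.014,0],[0,0,0.018,0],[0,0,0.02,0],[0,0,0.02,0],[0,0,0.02,0]]'
python3 - <<'E'
from h import *
b,d=get_image("scene"); go(.489,.3055,.076,170.2)
C=cloud("scene",d); K,k1,Rm,t=cal("scene")
ax=np.array([np.cos(np.radians(-9.8)),np.sin(np.radians(-9.8))]); ay=np.array([-ax[1],ax[0]])
dk=b.max(-1)<75
X=(C[...,:2]-[.489,.3055])@ax; Y=(C[...,:2]-[.489,.3055])@ay; Z=C[...,2]
for sg in(-1,1):
    m=dk&(Y*sg>.036)&(Y*sg<.068)&(abs(X)<.02)&(Z>.06)&(Z<.2)
    print(sg,m.sum(),"lowest",np.sort(Z[m])[:12].round(3), "x",np.percentile(X[m],[5,95]).round(3),"y",np.percentile(Y[m],[2,98]).round(3))
f=lambda im,r,c:cv2.resize(im[r-60:r+60,c-60:c+60,::-1],(600,600),interpolation=cv2.INTER_CUBIC)
cv2.imwrite("pics/c7.png",f(b,270,465))
def pr(P): return cv2.projectPoints(P[None],Rm,t,K,np.array([k1,0,0,0.]))[0].ravel()
M=R.from_rotvec([0.272,3.13,0]).as_matrix()
for z in(.111,.121,.131):
  for s in(-.061,-.044,.044,.061): print(z,s,((pr(np.array([.489,.306,z])-M[:,0]*.009+M[:,1]*s)-[405,210])*5).round())
E
```

```text
time_s: 6.57
ee_pos: [0.489, 0.3059, 0.1109]
eef_rot: [0.27, 3.13, -0.0]
force: [0.3, 0.3, -0.4]
opening: 0.995
grip_force: 0.0
time_s: 7.15
ee_pos: [0.4889, 0.3059, 0.0907]
eef_rot: [-0.27, -3.13, 0.0]
force: [-0.6, -0.3, 0.4]
opening: 0.996
grip_force: 0.0
t 7.2 pos [0.489  0.306  0.0909] phi 170.14 tilt [0.     0.0001] F [-0.4  0.1 -0.4] q [-0.23  0.88 -0.74  1.8   0.81  0.8   0.01] open 1.0 0.0
rows-> shift [-0.0001 -0.0005  0.0149] turn -0.06
-1 91 lowest [0.128 0.129 0.132 0.132 0.133 0.133 0.134 0.134 0.135 0.135 0.137 0.137] x [-0.004  0.012] y [-0.057 -0.046]
1 81 lowest [0.124 0.125 0.127 0.127 0.127 0.127 0.128 0.129 0.129 0.13  0.13  0.132] x [-0.005  0.012] y [0.044 0.057]
0.111 -0.061 [152. 281.]
0.111 -0.044 [188. 304.]
0.111 0.044 [383. 424.]
0.111 0.061 [422. 448.]
0.121 -0.061 [156. 269.]
0.121 -0.044 [193. 292.]
0.121 0.044 [389. 413.]
0.121 0.061 [429. 437.]
0.131 -0.061 [161. 257.]
0.131 -0.044 [198. 279.]
0.131 0.044 [396. 401.]
0.131 0.061 [436. 425.]
```

View pics/c7.png

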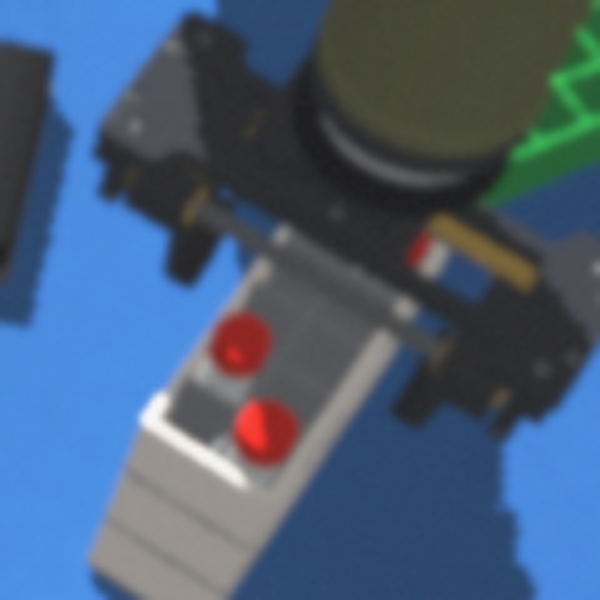

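Fingertips measure about 0.126 at TCP 0.091, which confirms the 35 mm offset. They are evenly placed around the rack: left tip at (185,280), right tip at (405,420). Down 15 mm more, then close.

```bash
python3 -m creep '[[0,0,0.004,0],[0,0,0.008,0],[0,0,0.012,0],[0,0,0.015,0],[0,0,0.015,0],[0,0,0.015,0]]'; python3 -m creep '[[0,0,0,0],[0,0,0,0],[0,0,0,0],[0,0,0,0],[0,0,0,0],[0,0,0,0],[0,0,0,0]]' 0.05 8; python3 -c "
from h import *
go(.489,.3055,.076,170.2)"
```

```text
time_s: 7.7
ee_pos: [0.4888, 0.3057, 0.0756]
eef_rot: [-0.27, -3.13, 0.001]
force: [0.3, 0.7, 0.2]
opening: 1.0
grip_force: 0.0
time_s: 8.28
ee_pos: [0.4891, 0.306, 0.076]
eef_rot: [0.27, 3.13, 0.0]
force: [0.2, 0.3, 0.5]
opening: 0.633
grip_force: 8.0
t 8.28 pos [0.4891 0.306  0.076 ] phi 170.14 tilt [0.0002 0.0002] F [0.2 0.3 0.5] q [-0.24  0.9  -0.72  1.8   0.84  0.77 -0.01] open 0.633 7.9990422845003195
rows-> shift [-0.     -0.0005  0.    ] turn -0.06
```

Gripped at 56 mm. I'll raise the force and lift slowly.

```bash
python3 -m creep '[[0,0,0,0],[0,0,0,0],[0,0,0,0],[0,0,-0.001,0],[0,0,-0.002,0],[0,0,-0.004,0],[0,0,-0.006,0],[0,0,-0.008,0]]' 0.04 35; python3 -m creep '[[0,0,-0.003,0],[0,0,-0.007,0],[0,0,-0.011,0],[0,0,-0.016,0],[0,0,-0.021,0],[0,0,-0.025,0],[0,0,-0.027,0],[0,0,-0.027,0]]'
python3 - <<'E'
from h import *
b,d=get_image("scene"); go(.489,.3055,.076,170.2)
f=lambda im,r,c:cv2.resize(im[r-60:r+60,c-60:c+60,::-1],(600,600),interpolation=cv2.INTER_CUBIC)
cv2.imwrite("pics/c8.png",f(b,270,465))
E
```

```text
time_s: 8.95
ee_pos: [0.4888, 0.3056, 0.0839]
eef_rot: [-0.27, -3.13, 0.001]
force: [0.7, 0.1, -3.8]
opening: 0.629
grip_force: 35.0
time_s: 9.62
ee_pos: [0.4893, 0.3061, 0.1116]
eef_rot: [0.27, 3.129, 0.001]
force: [-0.1, 0.4, -2.0]
opening: 0.633
grip_force: 35.0
t 9.67 pos [0.4891 0.3059 0.1112] phi 170.13 tilt [0.0005 0.0002] F [ 0.  -0.2 -4.6] q [-0.22  0.86 -0.76  1.78  0.78  0.83  0.04] open 0.633 34.999377680942416
rows-> shift [ 0.0001 -0.0004  0.0352] turn -0.07
```

View pics/c8.png

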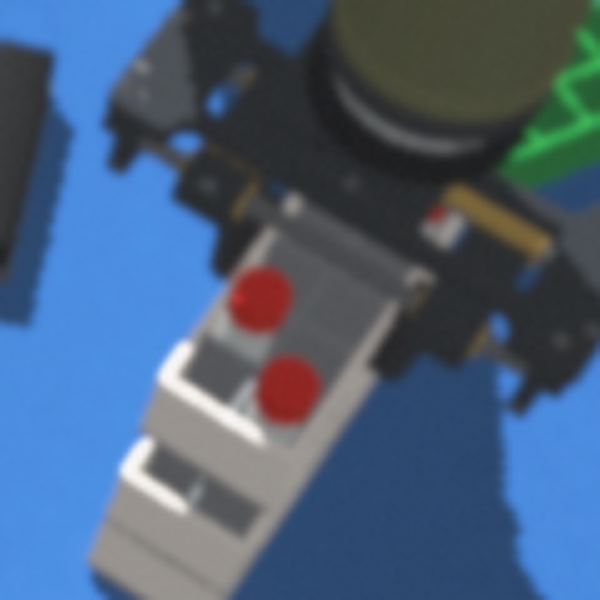

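Clean separation: the top rack is level with its vials, and the middle rack stays on the bottom one (its rim shows at crop (190,490)). Next I raise and carry it with smooth ramps.

```bash
python3 -m creep '[[0,0,-0.004,0],[0,0,-0.012,0],[0,0,-0.022,0],[0,0,-0.033,0],[0,0,-0.043,0],[0,0,-0.05,0],[0,0,-0.054,0],[0,0,-0.055,0]]'; python3 -m creep '[[-0.001,-0.002,0,0],[-0.003,-0.007,0,0],[-0.006,-0.015,0,0.2],[-0.01,-0.025,0,0.4],[-0.015,-0.037,0,0.6],[-0.02,-0.05,0,0.8],[-0.025,-0.063,0,1],[-0.031,-0.076,0,1.2]]'; python3 -m creep '[[-0.006,-0.013,0,0.2],[-0.011,-0.026,0,0.4],[-0.016,-0.039,0,0.6],[-0.021,-0.052,0,0.8],[-0.026,-0.065,0,1],[-0.031,-0.078,0,1.2],[-0.036,-0.091,0,1.4],[-0.041,-0.104,0,1.5]]';  python3 -c "
from h import *
go(.556,-.005,.165,167.2)"
```

```text
time_s: 10.33
ee_pos: [0.4894, 0.3062, 0.1671]
eef_rot: [0.27, 3.129, 0.002]
force: [-0.4, 0.6, -4.0]
opening: 0.633
grip_force: 35.0
time_s: 11.0
ee_pos: [0.5066, 0.2232, 0.1656]
eef_rot: [-0.305, -3.126, 0.002]
force: [-0.2, 0.3, -2.6]
opening: 0.629
grip_force: 35.0
time_s: 11.67
ee_pos: [0.5268, 0.1131, 0.1657]
eef_rot: [-0.347, -3.122, 0.002]
force: [-0.0, -0.2, -2.8]
opening: 0.63
grip_force: 35.0
t 11.67 pos [0.5268 0.1131 0.1657] phi 167.33 tilt [-0.0005 -0.0011] F [-0.  -0.2 -2.8] q [ 0.18  0.75 -0.83  1.85  0.72  0.87  0.35] open 0.63 34.999795434996486
rows-> shift [-0.0544 -0.1089  0.0008] turn 0.13
```

```bash
python3 -m creep '[[-0.006,-0.013,0,0],[-0.012,-0.026,0,0],[-0.018,-0.039,0,0],[-0.024,-0.051,0,0],[-0.03,-0.062,0,0],[-0.036,-0.072,0,0],[-0.041,-0.081,0,0],[-0.045,-0.089,0,0]]'; python3 -m creep '[[-0.004,-0.007,0,0],[-0.007,-0.012,0,0],[-0.009,-0.016,0,0],[-0.01,-0.018,0,0],[-0.01,-0.019,0.001,0],[-0.01,-0.019,0.002,0],[-0.01,-0.019,0.002,0],[-0.01,-0.019,0.002,0]]'
python3 - <<'E'
from h import *
go(.556,-.005,.144,167.2)
for n in("scene","top"):
    b,d=get_image(n); cv2.imwrite(f"pics/{n}9.png",b[...,::-1]); C=cloud(n,d); z=C[...,2]
    a=np.radians(-12.8); ax=np.array([np.cos(a),np.sin(a)]); ay=np.array([-ax[1],ax[0]])
    X=(C[...,:2]-[.556,-.005])@ax; Y=(C[...,:2]-[.556,-.005])@ay
    lum=b.min(-1); m=(abs(X)<.11)&(abs(Y)<.06)&(z>.14)&(z<.225)&(lum>100)
    print(n,m.sum(),"z",np.percentile(z[m],[1,50,99]).round(3),"X",np.percentile(X[m],[1,99]).round(4),"Y",np.percentile(Y[m],[1,99]).round(4))
    c,s,an=cv2.minAreaRect((C[m][:,:2]*1000).astype(np.float32)); print(np.round(c,1),np.round(s,1),an)
    bb=b.astype(int); red=(bb[...,0]>110)&(bb[...,1]<80)&(bb[...,2]<80)&(abs(X)<.11)&(abs(Y)<.06)&(z>.15)
    nn,_,st,ce=cv2.connectedComponentsWithStats(red.astype(np.uint8))
    for i in range(1,nn):
        if st[i,4]>10: print(" cap",ce[i].round(),st[i,4])
    # front end face of rack: lowest z
    e=(X>.07)&(X<.09)&(abs(Y)<.035)&(z>.1); 
    if e.sum(): print(" end face z",np.percentile(z[e],[1,5,95,99]).round(3))
E
```

```text
time_s: 12.33
ee_pos: [0.5517, 0.0176, 0.1659]
eef_rot: [0.345, 3.122, -0.0]
force: [-0.1, -0.5, -3.3]
opening: 0.633
grip_force: 35.0
time_s: 13.0
ee_pos: [0.5568, -0.001, 0.1639]
eef_rot: [-0.342, -3.123, -0.0]
force: [0.9, -0.0, -3.4]
opening: 0.635
grip_force: 35.0
t 13.0 pos [ 0.5568 -0.001   0.1639] phi 167.5 tilt [-0.0001  0.0002] F [ 0.9 -0.  -3.4] q [ 0.4   0.78 -0.84  1.8   0.73  0.91  0.57] open 0.635 34.99942598864436
rows-> shift [-0.0001 -0.004   0.0199] turn 0.3
scene 853 z [0.185 0.209 0.225] X [-0.0798  0.0814] Y [-0.0242  0.0316]
[557.1  -1.6] [ 57.3 163.7] 76.99272918701172
 cap [328. 182.] 68
 cap [291. 216.] 101
 cap [292. 236.] 48
 end face z [0.184 0.187 0.25  0.254]
top 202 z [0.186 0.195 0.225] X [-0.0828 -0.0191] Y [-0.0235  0.0299]
[507.2   9.2] [55.6 66.3] 74.9613265991211
 cap [294. 239.] 88
 cap [305. 256.] 92
```

Scene camera: rack centre (0.557, −0.002), yaw −13.0°, wall bottom 0.184, so the underside is about 0.180. All four caps are seen across both cameras. Final correction: dy −4 mm, down 20 mm.

```bash
python3 -m creep '[[0,-0.001,0.002,0.1],[0,-0.002,0.006,0.2],[0,-0.003,0.011,0.2],[0,-0.004,0.015,0.2],[0,-0.004,0.018,0.2],[0,-0.004,0.02,0.2],[0,-0.004,0.02,0.2],[0,-0.004,0.02,0.2]]'; python3 -m creep '[[0,0,0,0],[0,0,0,0],[0,0,0,0],[0,0,0,0],[0,0,0,0],[0,0,0,0]]'
python3 - <<'E'
from h import *
go(.556,-.005,.144,167.2)
b,d=get_image("scene"); C=cloud("scene",d); z=C[...,2]
a=np.radians(-12.8); ax=np.array([np.cos(a),np.sin(a)]); ay=np.array([-ax[1],ax[0]])
X=(C[...,:2]-[.556,-.005])@ax; Y=(C[...,:2]-[.556,-.005])@ay
m=(abs(X)<.11)&(abs(Y)<.06)&(z>.13)&(z<.205)&(b.min(-1)>100)
print(np.round(cv2.minAreaRect((C[m][:,:2]*1000).astype(np.float32))[0],1),cv2.minAreaRect((C[m][:,:2]*1000).astype(np.float32))[1:])
e=(X>.07)&(X<.09)&(abs(Y)<.035)&(z>.1); print(np.percentile(z[e],[1,5]).round(3))
for y in(-.02,0,.02):
    k=e&(abs(Y-y)<.008); print(y,np.percentile(z[k],2).round(3))
# lower racks: top outline & rim height
u,v=np.meshgrid(range(640),range(480)); k=(abs(u-465)<65)&(abs(v-285)<65)&(z>.075)&(z<.11)&(b.min(-1)>60)
P=C[k]; P=P[np.linalg.norm(P[:,:2]-[.489,.3055],axis=1)<.1]
print("pile",np.round(cv2.minAreaRect((P[:,:2]*1000).astype(np.float32))[0],1),cv2.minAreaRect((P[:,:2]*1000).astype(np.float32))[1:])
E
```

```text
time_s: 13.77
ee_pos: [0.5561, -0.0054, 0.1438]
eef_rot: [-0.349, -3.122, -0.0]
force: [-0.1, -0.2, -2.9]
opening: 0.631
grip_force: 35.0
time_s: 14.27
ee_pos: [0.5561, -0.0056, 0.144]
eef_rot: [0.349, 3.122, -0.0]
force: [0.3, 0.1, -3.6]
opening: 0.632
grip_force: 35.0
t 14.27 pos [ 0.5561 -0.0056  0.144 ] phi 167.23 tilt [ 0.0001 -0.0001] F [ 0.3  0.1 -3.6] q [ 0.39  0.8  -0.82  1.82  0.76  0.87  0.55] open 0.632 34.99944744631648
rows-> shift [ 0.0002  0.0006 -0.    ] turn 0.03
[555.8  -6.8] ((57.83198165893555, 164.60275268554688), 77.2732162475586)
[0.165 0.168]
-0.02 0.166
0 0.167
0.02 0.166
pile [488.3 304.4] ((56.45058822631836, 165.1065216064453), 80.13949584960938)
```

The rack is level and centred, with its underside at about 0.160, and the lower racks have not moved. Handing in.

```bash
python3 -c "
from cell import *
print(finish_job())"
```

```text
the job is handed in; nothing more can be done
None
```

Job handed in at about 14 s: the top rack is held level and centred over the reader window, its underside about 10 cm above it by camera depth; all four vials were seen in it just before the last 20 mm lowering, and the two lower racks measured where they started.

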